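# Close a drill jig: packing sheet in, jig plate over the hidden pin, held home

## Robot

A 6-joint arm with a two-finger parallel gripper is mounted at the origin on a cart in front of the work surface, level with it; the furniture and walls round the work are solid. World frame = base frame: x ahead of the robot, y to its left, z up, the work surface at z = 0. Lengths are in m, angles in rad, forces in N, time in s.
With the tool pointing down it reaches from about 0.325 to 0.775 m from the base axis. Payload 5.5 kg.
Tool frame: the origin (TCP) lies midway between the tips of the shut fingers; the grasp point (between the pads) lies 19 mm behind it; z points along the fingers, y is the line along which they close (so a half turn about z gives the same grasp; the last joint's range is limited). The gripper opens to 88 mm and grips with 3 to 60 N. Pads are 20 mm wide; open, the fingers measure 115 mm over their backs; the gripper's body (75 mm by 178 mm) begins 61 mm behind the grasp point.
Start: joints at [1.066, 0.091, 1.231, -0, 1.82, -0.057], TCP at [0.26, 0.541, 0.223] pointing down, gripper open.
Joint ranges: [-2.87, 2.87], [-0.86, 2.18], [0.17, 2.46], [-1.51, 4.65], [0.06, 2.69], [-2.65, 2.65]. Speed limits (rad/s): [2.57, 2.57, 3.01, 3.14, 3.14, 3.14].

## Interface

Orientations are given as [roll, pitch, yaw] about the fixed x, y, z axes, in that order (R = Rz(yaw) Ry(pitch) Rx(roll)).
In Python, from workcell import movep, line_to, goto_joints, set_gripper, dwell, inverse_kinematics, read_camera, get_calibration, IKError, close_job, look_for, masks_of, read_time_s, read_joint_positions, read_joint_vel, read_tau, read_tcp_pos, read_orientation, read_ft_force, read_torque, read_width gives the robot as it stands. The module is installed in compiled form; this text tells all that it offers. Calls block until the motion is done:
- movep(position, orientation): joint-space move of the TCP to a pose.
- line_to(position, ori=None, vel=0.15): straight line of the TCP; ori=None keeps the orientation; vel is the mean speed in m/s.
- goto_joints(angles): joint-space move.
- set_gripper(opening, squeeze=None): finger opening in m; squeeze is the grip in N (None keeps the last); returns when the fingers have stopped.
- dwell(seconds).
- inverse_kinematics(position, orientation): joint angles nearest the present ones, or None.
- read_camera(name): name is "side" or "top"; returns (picture, depth): 480x640x3 uint8, red, green, blue; 480x640 float32, m along the optical axis (not along the pixel's ray), 0 where there is no reading.
- get_calibration(name): a dict with "vfov" (degrees; the focal length in pixels is half the picture's height over the tangent of half this angle, whatever the lens; pixels are square), "cx", "cy" (the principal point, pixels), "dist_coeffs" ([k1, k2, p1, p2, k3] as OpenCV has them; the pictures are not rectified), "world_to_cam" (4x4, takes a point from world to camera coordinates). Camera axes: x right, y up, looking along -z (the intrinsics and any distortion apply to the point x, -y, -z); pixel columns grow to the right and rows downward; lengths in m; the calibration is good to about 2 mm. A picture is of the moment at which its call begins. get_calibration takes no time and is no camera call.
A pose or a line that the arm cannot do raises IKError and nothing moves.
- close_job(): hands the job in, once; it reports no verdict.
Trained networks look in the newest picture that a camera, given by its name, has taken for a name from the list of things; names that differ only in an ending like _2 or _b are one class to them, and where a whole thing is asked for, a point or a joint stands for the part that bears it (a point fixed in the world has none). Each returns a list of dicts, best first, with "conf" (0 to 1); they miss things now and then, are a little off and sometimes report something else, mostly with a low value. They report only what shows in the picture. A call takes as long as a camera call. They do not tell look-alikes from the thing itself.
- look_for(camera, thing): "point" ([column, row] as shares, 0 to 1, of the picture: columns of its width, rows of its height, amid what is visible of it).
- masks_of(camera, thing): "mask" (480x640 bool, what is visible of it) and "point" ([column, row] as shares, 0 to 1, of the picture: columns of its width, rows of its height, amid what is visible of it).
Readings, each from a call of its own:
- read_time_s(): time.
- read_joint_positions(): joint angles.
- read_joint_vel(): joint speeds.
- read_tau(): joint torques, N m.
- read_tcp_pos(): TCP position.
- read_orientation(): TCP orientation.
- read_ft_force(): force on the tool from outside, world axes, zero at the start.
- read_torque(): the same for the moment, N m.
- read_width(): finger opening in m.
Only numpy, scipy, OpenCV 4.12 (cv2) and the standard library are available. Lean on these libraries where they do the work, as an engineer would, in place of code of your own. Each camera call takes 0.05 s, during which the arm holds its last target. There are 200 camera calls.

## Task

A slotted steel blank lies in the drill jig ready for drilling: lay the brown packing sheet squarely on the blank, its slot over the locating pin, and let go of it. Then set the jig plate, which has a bar handle, between the guide rails, feel for the hidden pin with the plate's blind hole, sliding it along the rails until it drops on, and press it down against the sprung lift pins until it lies fully home on the packing sheet. Finish while still holding the plate pressed down, ready for the clamp to be put on, and leave the two bearings and the screwdriver alone.

Things in the scene. Friction and masses are not known exactly. Their poses are not given: they have to be found in the camera images.
- drill_jig: Drill jig, fixed on the bench: grey base 166 x 116 x 20 mm, two steel guide rails along x, inner faces at y = +-39 mm, 124 mm long, tops at z = 56. Origin: centre of the underside, at bench level; x along the rails, z up. Four brass lift pins, 7 mm thick, at x = +-40, y = +-32, tops at z = 40. Otherwise clear between the rails, open at both ends.
- blank_top (a point): Centre of the top of the dark steel blank (54 x 58 x 4 mm) lying in the jig: 24 mm above the bench; axes as the jig's. The blank has a slot 44 x 20 mm along x. Through it stands the steel locating pin, 12 mm thick, its nose tapering over the top 5 mm to 6 mm, top 48 mm above the bench. The pin is on y = 0 but anywhere from x = -11 to 11 mm: not listed, so see it or feel for it.
- lift_pins (a joint): How far the jig's four brass lift pins, which move together on a spring, are pushed down, m: 0 = up, 0.008 = stop. They give from 9 N, rising 1 N per mm. With the plate home on the sheet they read 0.006 (15 N, of which the plate's weight gives about 4).
- packing_sheet: Brown fibre packing sheet, 60 (x) x 56 (y) x 10 mm (z), 50 g, loose, flat on the bench; through its middle a slot 42 mm along x, 20 mm along y. Origin: centre of the underside, z up. In the jig its slot lies along the jig's x (either way round), its underside 24, its top 34 mm above the bench. Grip it across its 60 mm (along x): then the fingers clear rails and lift pins.
- jig_plate: Aluminium jig plate, 110 (x) x 72 (y) x 16 mm, about 0.4 kg, loose, flat on the bench, black bar handle on top. Origin: centre of the underside, z up; here is the mouth of a blind round hole, 14.5 mm wide, 16 mm deep. It fits the rails with 3 mm play a side, either end first. Its underside is 48 mm above the bench riding on the pin, 40 dropped onto the lift pins, 34 home on the sheet.
- plate_handle (a point): Centre of the jig plate's black handle bar, 48 mm above the plate's underside, over the blind hole; axes as the plate's. The bar is 80 mm long (x), 14 wide (y), 12 high, on two 11 mm posts at x = +-32 mm; below it a steel boss, 34 mm across, ends 26 mm under this point, and four 3 mm high drill bushes stand on the plate.
- bearing_large: Ball bearing, 90 mm across, 23 mm high, flat on the bench, loose; origin: centre of its underside. To be left alone.
- bearing_small: Ball bearing, 62 mm across, 16 mm high, flat on the bench, loose; origin: centre of its underside. To be left alone.
- red_screwdriver: Screwdriver with a red handle, 193 x 28 x 26 mm, long along its x, loose, lying on the bench; origin: middle of its underside. To be left alone.
- tester_front (a point): Foremost point of the tall grey bearing tester, which is fixed furniture: from here back, 0.30 m wide (y from -0.24 to 0.06; cables to 0.11) and 0.56 m tall. Keep hand and wrist clear of it: between the bench front and the jig, travel by way of a point about x = 0.45, y = 0.23.
Things that resemble listed ones, but are neither listed nor needed, are in the scene too. There is more than one size of the packing_sheet; the job needs the larger.

How it is judged:
By the outcome, as a careful person would: the job done as asked, in the order asked, and still so for the second after the job is handed in, while the arm keeps its last pose, push and grip.
It also fails if it takes over 58 s, if anything falls off the work surface, if the arm or the gripper's body presses on something with over 40 N, if the wrist force passes 120 N, or if a joint passes its speed limit or range.

## Working session

There is one attempt and no reset: what is moved stays moved. The work goes in short steps, each a Python script; the robot and the scene stay as the last script left them, time stands still between calls to the robot, and variables do not carry over. Pictures are saved under pics/ and viewed, on a budget of 10 in all, crops included, one or two more only if the job needs it, and the job is handed in when it is done.

```bash
ls; mkdir -p pics
cat > h.py <<'E'
from workcell import *
import numpy as np, cv2
def snap(name, fn=None):
    p,d=read_camera(name)
    if fn: cv2.imwrite('pics/'+fn, p[:,:,::-1])
    return p,d
def world(name,d,mask=None):
    """per pixel world points 480x640x3"""
    c=get_calibration(name); f=240/np.tan(np.radians(c['vfov'])/2)
    K=np.array([[f,0,c['cx']],[0,f,c['cy']],[0,0,1.]])
    v,u=np.mgrid[0:480,0:640].astype(np.float64)
    n=cv2.undistortPoints(np.stack([u.ravel(),v.ravel()],1)[:,None],K,np.array(c['dist_coeffs'],float))[:,0].reshape(480,640,2)
    P=np.stack([n[...,0]*d,-n[...,1]*d,-d,np.ones_like(d)],-1)
    W=P@np.linalg.inv(np.array(c['world_to_cam'])).T
    W=W[...,:3]; W[d<=0]=np.nan
    return W
E
python3 - <<'E'
from h import *
for n in('top','side'):
    p,d=snap(n,n+'0.png'); W=world(n,d); np.savez('/tmp/'+n,p=p,d=d,W=W)
    c=get_calibration(n); print(n,c['vfov'],c['cx'],c['cy'],c['dist_coeffs'],np.linalg.inv(np.array(c['world_to_cam']))[:3].round(3).tolist())
    for t in('packing_sheet','jig_plate','drill_jig','plate_handle'):
        for r in masks_of(n,t):
            m=r['mask']; w=W[m]; print(t,round(r['conf'],2),(np.array(r['point'])*[640,480]).round(),m.sum(),np.nanmedian(w,0).round(3))
print(read_time_s(),read_orientation(),read_tcp_pos())
E
```

```text
pics
top 49.91174165174377 323.4876633292955 235.0956075495807 [0.00235886 0.         0.         0.         0.        ] [[-0.009, 0.997, -0.079, 0.447], [-1.0, -0.009, -0.001, -0.022], [-0.002, 0.079, 0.997, 1.341]]
packing_sheet 0.56 [278. 276.] 387 [0.448 0.11  0.01 ]
packing_sheet 0.48 [302. 273.] 253 [0.455 0.02  0.007]
packing_sheet 0.28 [426. 259.] 891 [ 0.476 -0.273  0.02 ]
jig_plate 0.97 [231. 270.] 1288 [0.457 0.207 0.017]
drill_jig 0.91 [228. 204.] 2650 [0.632 0.222 0.021]
plate_handle 0.71 [234. 272.] 1180 [0.457 0.206 0.017]
side 42.75481230632663 334.90351265472395 246.9958816759649 [0.07389869 0.         0.         0.         0.        ] [[-0.989, 0.072, -0.128, 0.385], [-0.145, -0.614, 0.776, 1.006], [-0.023, 0.786, 0.618, 1.024]]
packing_sheet 0.72 [372. 329.] 239 [0.466 0.018 0.006]
packing_sheet 0.61 [374. 360.] 576 [0.453 0.114 0.009]
jig_plate 0.79 [365. 398.] 1886 [0.462 0.219 0.017]
drill_jig 0.61 [364. 395.] 1816 [0.462 0.219 0.017]
drill_jig 0.59 [269. 392.] 4539 [0.647 0.231 0.022]
plate_handle 0.69 [362. 396.] 1901 [0.463 0.219 0.017]
0.5 [-3.14152441e+00 -2.19459405e-06  2.69381915e+00] [0.25977501 0.54084716 0.2225955 ]
```

Run:
```python
import cv2
a=cv2.imread('pics/top0.png')[150:350,140:340]; b=cv2.imread('pics/side0.png')[270:470,180:480]
cv2.imwrite('pics/a.png',cv2.resize(a,None,fx=3,fy=3,interpolation=2)); cv2.imwrite('pics/b.png',cv2.resize(b,None,fx=2.66,fy=2.66,interpolation=2))
```

```text
(no output)
```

View pics/a.png

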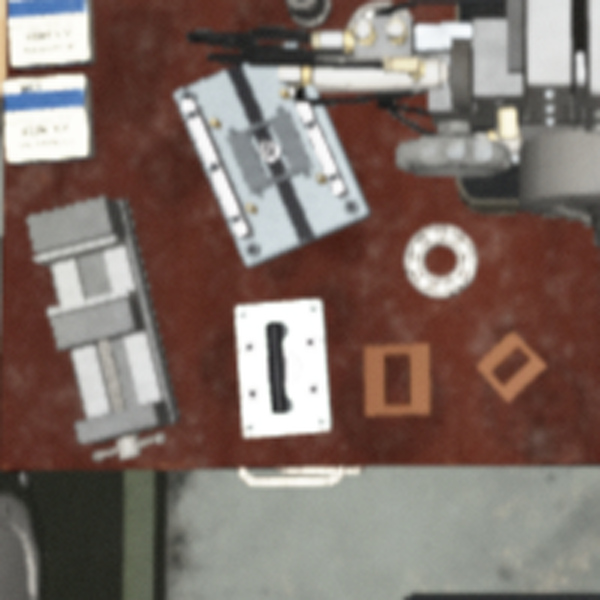

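View pics/b.png

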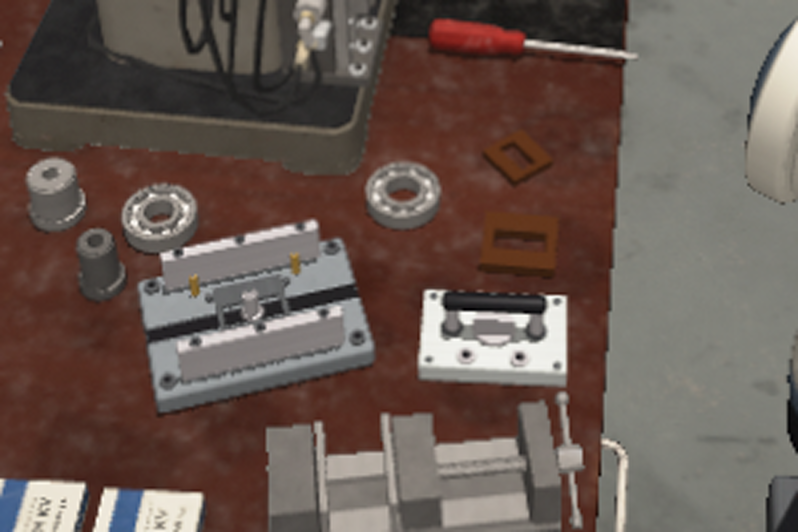

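```bash
cat > fit.py <<'E'
from h import *
def rect(P,pref=None):
    P=P[~np.isnan(P).any(1)]
    c=np.median(P,0); P=P[np.linalg.norm(P-c,axis=1)<0.12]
    (cx,cy),(w,h),a=cv2.minAreaRect((P[:,:2]*1000).astype(np.float32))
    if h>w: w,h,a=h,w,a+90
    return round(cx,1),round(cy,1),round(w,1),round(h,1),round((a+90)%180-90,1),len(P)
def near(W,x,y,r): return np.hypot(W[...,0]-x,W[...,1]-y)<r
E
python3 - <<'E'
from fit import *
for n in('top','side'):
    z=np.load('/tmp/'+n+'.npz'); p,W=z['p'].astype(int),z['W']; Z=W[...,2]
    J=near(W,.64,.225,.11)
    rails=J&(Z>.05)&(Z<.062)
    nl,lab,st,ce=cv2.connectedComponentsWithStats(rails.astype(np.uint8))
    for i in range(1,nl):
        if st[i,4]>30: print(n,'rail',rect(W[lab==i]),np.nanmedian(Z[lab==i]).round(4))
    print(n,'base',rect(W[J&(Z>.014)&(Z<.026)]),np.nanmedian(Z[J&(Z>.014)&(Z<.023)]))
    Pm=near(W,.46,.212,.075)&(Z>.009)&(Z<.022); print(n,'plate',rect(W[Pm]),np.nanmedian(Z[Pm]))
    Hm=near(W,.46,.212,.06)&(Z>.045)&(Z<.062); print(n,'handle',rect(W[Hm]),np.nanmedian(Z[Hm]))
    br=(p[...,0]-p[...,2]>70)&(p[...,1]-p[...,2]>20) if n=='top' else (p[...,0]-p[...,2]>50)&(p[...,1]-p[...,2]>12)
    for x,y in((.45,.112),(.46,.02)):
        S=br&near(W,x,y,.05)&(Z>.004); 
        if S.sum()>9: print(n,'sheet',rect(W[S]),np.nanmedian(Z[S]), p[S].mean(0).round())
    N=J&(Z>.04)&(Z<.0495)&near(W,.64,.225,.03); print(n,'pin',N.sum(),np.nanmean(W[N],0) if N.any() else '')
E
```

```text
top rail (626.1, 261.3, 123.7, 10.8, 23.4, 200) 0.0555
top rail (643.2, 172.7, 83.9, 9.9, 22.9, 127) 0.0558
top base (642.6, 220.7, 165.3, 116.3, 23.0, 2009) 0.01970585649465817
top plate (459.6, 192.8, 109.9, 109.0, 4.6, 988) 0.016324056258401054
top handle (458.3, 210.2, 78.4, 14.4, 4.9, 179) 0.05296305812134405
top sheet (448.1, 113.6, 59.4, 54.6, 1.3, 328) 0.010031670154316719 [160. 106.  75.]
top sheet (458.7, 15.6, 43.8, 42.1, -45.4, 175) 0.008077026587431702 [165. 112.  81.]
top pin 10 [0.64268346 0.22090019 0.0446787 ]
side rail (665.8, 181.2, 122.3, 16.7, 22.9, 307) 0.0545
side rail (630.9, 262.0, 122.9, 15.0, 23.2, 364) 0.0555
side base (647.9, 222.2, 165.3, 120.3, 23.5, 2483) 0.01996961877081871
side plate (465.1, 193.9, 112.3, 110.0, -86.0, 1267) 0.016453030032987925
side handle (463.7, 212.0, 79.9, 18.4, 3.1, 268) 0.05238529911037976
side sheet (452.5, 107.7, 70.5, 64.0, 86.5, 425) 0.00941376604551003 [97. 53. 28.]
side sheet (465.3, 24.0, 57.8, 54.1, -47.5, 165) 0.006698041894987128 [94. 51. 26.]
side pin 23 [0.64791828 0.22379854 0.04428686]
```

```bash
cat >> h.py <<'E'
D=np.radians
def o(yaw): return [np.pi,0,D(yaw)]
E
python3 - <<'E'
from h import *
for p,ys in(([.451,.1135,.2],(91.3,-88.7)),([.45,.23,.2],(91.3,113.2,-66.8)),([.645,.2215,.027],(113.2,-66.8)),([.461,.211,.029],(184.5,4.5)),([.645,.2215,.065],(203.2,23.2))):
    for y in ys:
        q=inverse_kinematics(p,o(y)); print(p,y,None if q is None else np.round(q,2))
Y=91.3
movep([.45,.23,.22],o(Y)); movep([.451,.1135,.10],o(Y)); line_to([.451,.1135,.003],vel=.1)
print(read_ft_force()); set_gripper(.05,15); print(read_width(),read_ft_force())
line_to([.451,.1135,.12],vel=.15); print(read_width(),read_time_s(),read_tcp_pos(),read_ft_force())
line_to([.45,.23,.16],o(113.2),vel=.15)
line_to([.6452,.2215,.10],o(113.2),vel=.15)
print(read_width(),read_time_s(),read_tcp_pos())
for n in('top','side'): 
    p,d=snap(n,n+'1.png'); np.savez('/tmp/'+n+'1',p=p,d=d,W=world(n,d))
a=cv2.imread('pics/top1.png')[150:300,140:290]; b=cv2.imread('pics/side1.png')[300:450,180:330]
cv2.imwrite('pics/c.png',np.hstack([cv2.resize(i,(400,400),interpolation=2) for i in(a,b)]))
E
```

```text
[0.451, 0.1135, 0.2] 91.3 [ 0.17 -0.28  1.62 -0.    1.8   0.15]
[0.451, 0.1135, 0.2] -88.7 None
[0.45, 0.23, 0.2] 91.3 [ 0.41 -0.17  1.52 -0.    1.79  0.38]
[0.45, 0.23, 0.2] 113.2 [ 0.41 -0.17  1.52 -0.    1.79  0.  ]
[0.45, 0.23, 0.2] -66.8 None
[0.645, 0.2215, 0.027] 113.2 [ 0.28  0.35  1.28  0.    1.51 -0.12]
[0.645, 0.2215, 0.027] -66.8 None
[0.461, 0.211, 0.029] 184.5 [ 0.36 -0.11  1.78  0.    1.48 -1.29]
[0.461, 0.211, 0.029] 4.5 [ 0.36 -0.11  1.78 -0.    1.48  1.85]
[0.645, 0.2215, 0.065] 203.2 [ 0.28  0.33  1.23  0.    1.57 -1.69]
[0.645, 0.2215, 0.065] 23.2 [ 0.28  0.33  1.23 -0.    1.57  1.45]
[-0.24186879  0.05700194 -0.67214601]
0.059842946669036556 [-0.03163429 -0.59552752  0.69398511]
0.05987709987504635 5.175 [0.45046486 0.11340961 0.11877185] [-0.60692922  0.16757584 -0.32083274]
0.0597648766155993 7.6667 [0.64497654 0.22167397 0.10053908]
```

View pics/c.png

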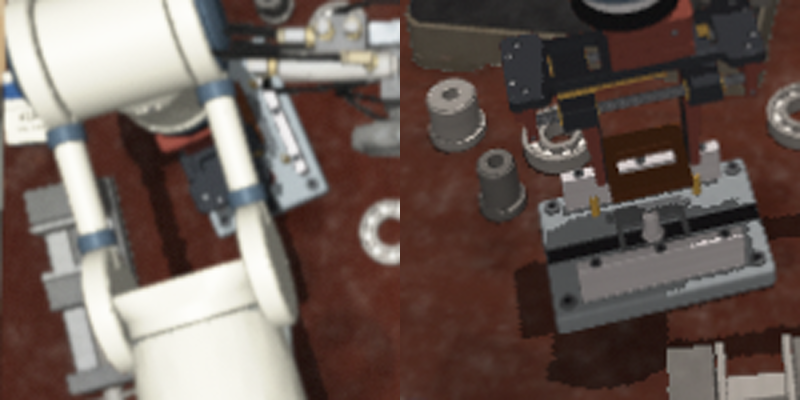

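Run:
```python
from fit import *
z=np.load('/tmp/side1.npz'); p,W=z['p'].astype(int),z['W']; Z=W[...,2]
br=(p[...,0]-p[...,2]>30)&(p[...,1]-p[...,2]>5)
S=br&near(W,.645,.222,.06)&(Z>.09)&(Z<.125)
print(S.sum(),p[S].mean(0),np.nanpercentile(Z[S],[5,25,50,75,95]).round(4))
T=S&(Z>.1045)&(Z<.112); print('sheet top',rect(W[T])); 
th=D(23.2); R=np.array([[np.cos(th),np.sin(th)],[-np.sin(th),np.cos(th)]])
q=(W[T][:,:2]*1000-[645,221.7])@R.T; print('jig-axes extents about tcp',np.nanpercentile(q,[1,3,50,97,99],axis=0).round(1).tolist())
# jig from image 0 side
z0=np.load('/tmp/side.npz'); W0=z0['W']; Z0=W0[...,2]; J=near(W0,.64,.225,.11)
for a,b in((.0540,.0575),(.05,.062)):
    q=(W0[J&(Z0>a)&(Z0<b)][:,:2]*1000-[645,221.7])@R.T
    for s in(q[:,1]>0,q[:,1]<0): print('rail',np.percentile(q[s],[1,3,50,97,99],axis=0).round(1).tolist(),s.sum())
q=(W0[J&(Z0>.0185)&(Z0<.0215)][:,:2]*1000-[645,221.7])@R.T; print('base',np.percentile(q,[.5,2,98,99.5],axis=0).round(1).tolist())
q=W0[J&(Z0>.04)&(Z0<.0495)][:,:3]*1000; q[:,:2]=(q[:,:2]-[645,221.7])@R.T; q=q[(abs(q[:,1])<12)]; print('pin',q.round(1).tolist())
zt=np.load('/tmp/top.npz'); W0=zt['W']; Z0=W0[...,2]; J=near(W0,.64,.225,.11)
q=W0[J&(Z0>.036)&(Z0<.0505)][:,:3]*1000; q[:,:2]=(q[:,:2]-[642.6,220.7])@R.T; q=q[(abs(q[:,1])<14)]; print('pin top',q.round(1).tolist())
```

```text
603 [52.12106136 28.55389718 15.13764511] [0.1006 0.1052 0.1069 0.1081 0.1104]
sheet top (649.2, 223.4, 64.5, 60.2, 22.5, 473)
jig-axes extents about tcp [[-26.8, -29.4], [-25.7, -27.7], [2.5, 0.5], [29.6, 27.0], [30.5, 28.7]]
rail [[-56.2, 36.7], [-54.2, 37.2], [4.7, 43.1], [58.8, 48.5], [63.2, 48.9]] 195
rail [[-57.0, -50.8], [-55.1, -50.4], [4.5, -45.2], [61.3, -39.2], [63.2, -38.7]] 147
rail [[-57.2, 35.9], [-54.6, 37.2], [3.4, 44.4], [60.7, 48.6], [63.3, 48.9]] 364
rail [[-56.5, -52.7], [-53.8, -50.8], [4.9, -43.8], [60.3, -38.4], [63.1, -37.7]] 307
base [[-78.2, -55.2], [-77.0, -48.3], [82.5, 55.7], [84.1, 57.8]]
pin [[-0.3, -5.4, 44.2], [8.2, -2.8, 46.9], [0.3, -1.5, 45.8], [-1.8, -2.1, 44.4], [8.3, -4.4, 42.0], [6.5, -1.7, 44.5], [4.7, 0.9, 47.0], [2.8, 2.2, 47.8], [0.6, -0.7, 43.7], [-1.3, 0.7, 44.8], [9.0, 1.4, 45.9], [6.9, 0.2, 43.8], [5.1, 2.1, 45.5], [3.0, 0.8, 43.2], [1.0, 1.3, 43.1], [-0.9, 1.7, 42.9], [9.2, 0.5, 41.8], [7.4, 3.5, 44.7], [5.4, 3.6, 44.2], [3.7, 6.2, 46.6], [1.5, 3.9, 43.2], [-0.6, 2.8, 41.2], [1.8, 4.7, 41.2]]
pin top [[5.7, -2.9, 46.8], [4.7, 2.3, 50.3], [2.6, -4.1, 45.4], [3.3, -5.5, 37.5], [3.5, 3.9, 44.9], [-0.5, -5.3, 44.2], [1.6, 5.2, 42.4], [-0.2, 2.5, 46.2], [-2.1, -2.1, 45.4], [-1.5, -3.6, 37.9], [-2.1, 3.7, 44.0], [-2.9, 1.5, 42.9], [-4.2, -1.0, 44.5], [-4.1, -2.7, 39.0]]
```

Run:
```python
from h import *
X,Y=.6461,.2219
line_to([X,Y,.053],o(113.2),vel=.1); f0=np.array(read_ft_force()); print(f0,read_tcp_pos())
for z in(.045,.037,.031,.029,.0275):
    line_to([X,Y,z],vel=.06); f=np.array(read_ft_force())-f0; print(z,f.round(2),np.round(read_tcp_pos(),4))
    if f[2]>4 or np.hypot(*f[:2])>4: break
print(read_width(),read_time_s())
```

```text
[-0.37602385  0.00783391 -0.05961111] [0.64605904 0.22188054 0.0529118 ]
0.045 [ 0.93 -0.18 -0.37] [0.6459 0.2219 0.0448]
0.037 [-0.68 -0.26 -0.94] [0.6457 0.2217 0.0361]
0.031 [ 0.36 -0.4  -1.11] [0.6457 0.2218 0.0302]
0.029 [ 0.21 -0.32 -0.24] [0.6461 0.2219 0.0289]
0.0275 [0.5  0.7  0.42] [0.646  0.2219 0.0274]
0.05978266416588364 9.7
```

Run:
```python
from fit import *
X,Y=.6461,.2219
set_gripper(.084); line_to([X,Y,.12],vel=.2)
q1=o(184.5)
movep([.461,.2115,.14],q1)
print(read_time_s(),read_tcp_pos())
p,d=snap('top','top2.png'); W=world('top',d); p2,d2=snap('side','side2.png'); W2=world('side',d2)
np.savez('/tmp/top2',p=p,W=W); np.savez('/tmp/side2',p=p2,W=W2)
th=D(23.2); R=np.array([[np.cos(th),np.sin(th)],[-np.sin(th),np.cos(th)]])
for n,p,W,c in(('top',p,W,(642.6,220.7)),('side',p2,W2,(648,221.3))):
    p=p.astype(int); Z=W[...,2]
    br=(p[...,0]-p[...,2]>30)&(p[...,1]-p[...,2]>8)&near(W,.645,.222,.06)&(Z>.03)&(Z<.038)
    print(n,br.sum(),rect(W[br]),np.nanmedian(Z[br]).round(4))
    q=(W[br][:,:2]*1000-c)@R.T; print(np.nanpercentile(q,[1,3,50,97,99],axis=0).round(1).tolist())
a=p=cv2.imread('pics/top2.png')[160:260,170:270]; b=cv2.imread('pics/side2.png')[335:435,225:325]
cv2.imwrite('pics/d.png',np.hstack([cv2.resize(i,(400,400),interpolation=2) for i in(a,b)]))
```

```text
11.975 [0.46095292 0.21136409 0.13893331]
top 318 (641.8, 218.7, 84.4, 58.6, 26.2, 318) 0.0339
[[-28.0, -27.6], [-27.1, -26.8], [0.4, -1.4], [29.1, 26.4], [30.3, 27.0]]
side 411 (652.5, 214.7, 83.8, 61.9, 22.2, 411) 0.034
[[-38.3, -32.3], [-28.8, -29.9], [0.8, -11.2], [30.1, 19.9], [39.4, 21.5]]
```

View pics/d.png

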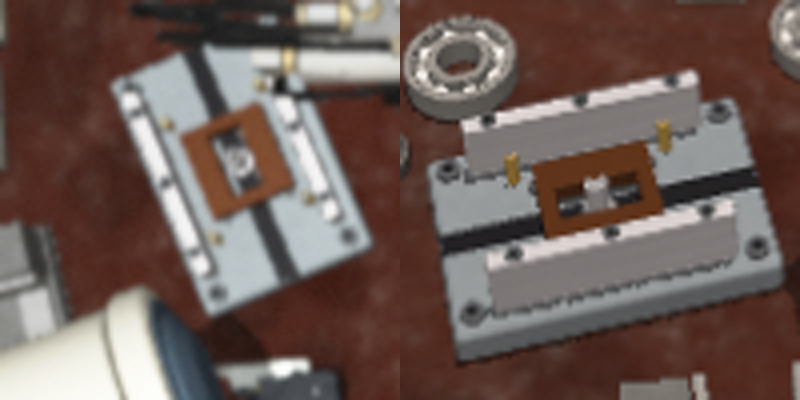

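Run:
```python
from fit import *
G=o(184.5)
line_to([.461,.2113,.029],G,vel=.1); print(read_ft_force(),read_tcp_pos())
set_gripper(.005,50); print(read_width(),read_ft_force())
line_to([.461,.2113,.13],vel=.12); print(read_width(),read_ft_force(),read_time_s())
th=D(23.2); ex=np.array([np.cos(th),np.sin(th)])
c=np.array([.6463,.2218])-.008*ex
line_to([*c,.13],o(203.2),vel=.12); line_to([*c,.093],vel=.1)
print(read_tcp_pos(),read_time_s(),read_ft_force(),read_torque())
p,d=snap('side','side3.png'); W=world('side',d); np.savez('/tmp/side3',p=p,W=W)
b=p[300:460,200:360,::-1]; cv2.imwrite('pics/e.png',cv2.resize(b,(640,640)[:2],interpolation=2)[:600])
R=np.array([[np.cos(th),np.sin(th)],[-np.sin(th),np.cos(th)]]); Z=W[...,2]
t=read_tcp_pos()
m=near(W,t[0],t[1],.075)&(Z>.074)&(Z<.088)
q=(W[m][:,:2]-t[:2])@R.T*1000; print(m.sum(),rect(W[m]),np.percentile(q,[.5,1,3,50,97,99,99.5],axis=0).round(1).tolist(),np.nanmedian(Z[m]))
```

```text
[ 1.09463435 -0.80971503  0.57873945] [0.46155699 0.21147835 0.02990421]
0.013601570255787189 [ 0.36933298 -1.38471527  0.47535744]
0.013286933654655947 [ 1.06267184 -0.17404598 -4.91566659] 15.4083
[0.63856317 0.21858456 0.09246179] 17.5583 [-0.15996886 -0.53539877 -4.24747864] [ 0.06423905 -0.02395745  0.02518545]
1054 (640.5, 219.2, 109.8, 75.8, 22.7, 1054) [[-52.7, -35.8], [-52.5, -33.6], [-50.8, -28.3], [7.1, 15.7], [54.2, 36.0], [55.6, 36.8], [55.9, 37.3]] 0.07973854579263734
```

View pics/e.png

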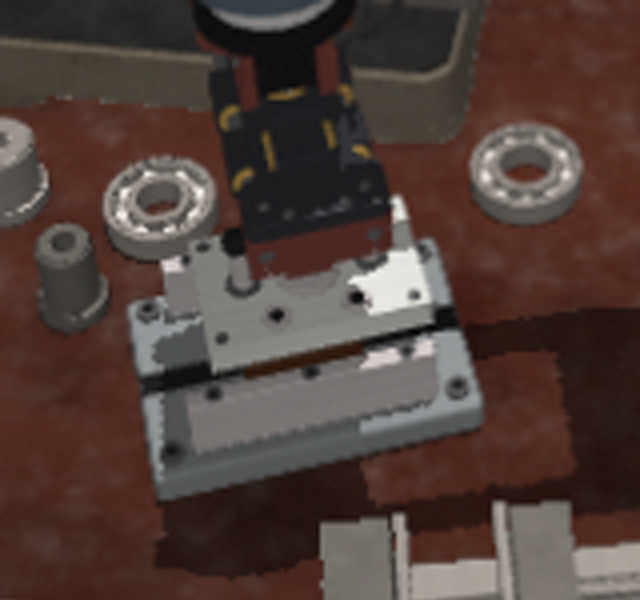

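```bash
cat > slide.py <<'E'
from h import *
th=D(23.2); ex=np.array([np.cos(th),np.sin(th)]); ey=np.array([-ex[1],ex[0]])
C=np.array([.6463,.2218])-.0007*ey
def go(x,z,v=.05,y=0.): line_to([*(C+x*ex+y*ey),z],o(203.2),vel=v)
def st(f0):
    f=np.array(read_ft_force())-f0; t=np.array(read_tcp_pos()); d=t[:2]-C
    return np.array([f[:2]@ex,f[:2]@ey,f[2]]),np.array([d@ex,d@ey,t[2]])*1000
F0=np.array([-.2,-.4,-4.4])
E
python3 - <<'E'
from slide import *
go(-.008,.092)
for z in np.arange(.086,.0745,-.0012):
    go(-.008,z); f,t=st(F0); print(round(z,4),f.round(1),t.round(1))
    if f[2]>4 or np.hypot(f[0],f[1])>6: break
print(read_time_s(),read_torque())
E
```

```text
0.086 [ 0.5  1.3 -0.1] [-8.4  0.1 85.1]
0.0848 [ 0.1  0.6 -0.9] [-8.   0.  84.7]
0.0836 [1.1 1.  0.2] [-8.   0.  83.5]
0.0824 [ 0.6 -0.3  0.1] [-8.1  0.  82.2]
0.0812 [-0.1  1.9 -0.7] [-8.1  0.  81. ]
0.08 [ 0.4  0.1 -0.3] [-8.1  0.  79.8]
0.0788 [-0.1  0.3  0.7] [-8.1  0.  78.7]
0.0776 [ 0.7 -0.3 -0.3] [-8.1  0.  77.4]
0.0764 [ 0.  -0.2  2.7] [-7.8 -0.  77. ]
0.0752 [-2.9  1.1 10.1] [-7.7 -0.  76.8]
20.375 [-0.05534336  0.50065398 -0.02204158]
```

Run:
```python
from slide import *
for x in np.arange(-.007,.0085,.001):
    go(x,.0757,.04); f,t=st(F0); print(round(x*1000),f.round(1),t.round(1))
    if t[2]<76.1 and f[2]<2.5 or np.hypot(f[0],f[1])>12: break
print(read_time_s(),read_torque())
```

```text
-7 [-3.7  1.  10.2] [-6.9 -0.1 76.7]
-6 [-3.8 -0.6 10.4] [-6.1 -0.1 76.6]
-5 [-4.1  0.8  9.5] [-4.9 -0.1 76.3]
-4 [1.9 0.4 3. ] [-3.5 -0.  74.7]
-3 [ 2.7 -0.3 -0.4] [-3.1  0.  74.6]
21.625 [ 0.17813825 -0.30668178  0.01476082]
```

Run:
```python
from slide import *
x,y=-.0003,0.
go(x,.0752,.04)
for z in np.arange(.0742,.0655,-.001):
    go(x,z,.05,y); f,t=st(F0); print(round(z,4),round(x*1000,1),round(y*1000,1),f.round(1),t.round(1))
    if abs(f[0])>3: x+=np.sign(f[0])*.0005
    if abs(f[1])>3: y+=np.sign(f[1])*.0005
    if f[2]>14 or np.hypot(f[0],f[1])>15: break
print(read_time_s(),read_torque())
```

```text
0.0742 -0.3 0.0 [-0.7  0.1  0. ] [-0.5 -0.  73.9]
0.0732 -0.3 0.0 [ 0.4  0.4 -0.8] [-0.4  0.  73.1]
0.0722 -0.3 0.0 [ 0.7  0.8 -0.3] [-0.4 -0.  72.1]
0.0712 -0.3 0.0 [ 0.2  0.8 -0.5] [-0.4 -0.  71.1]
0.0702 -0.3 0.0 [ 0.7  0.6 -0.2] [-0.4 -0.  70. ]
0.0692 -0.3 0.0 [-0.1  0.6 -0.7] [-0.3  0.  69.2]
0.0682 -0.3 0.0 [-0.9  0.9  3.4] [-0.1 -0.  69. ]
0.0672 -0.3 0.0 [-3.2  1.1  9.5] [-0.  -0.  68.4]
0.0662 -0.8 0.0 [-1.2  0.   9.6] [-0.1 -0.  67.1]
24.125 [ 0.04961542  0.28693215 -0.00868786]
```

Run:
```python
from slide import *
set_gripper(.005,60)
x=-.0004
for z in np.arange(.0652,.056,-.001):
    go(x,z,.05); dwell(.1); f,t=st(F0); print(round(z,4),round(x*1000,1),f.round(1),t.round(1))
    if f[2]>24 or np.hypot(f[0],f[1])>15: break
dwell(.5); f,t=st(F0); print(f,t,read_time_s(),read_torque(),read_width())
p,d=snap('side','side4.png'); W=world('side',d); Z=W[...,2]
t=read_tcp_pos(); P=W-[*t[:2],0]; 
a=P[...,0]*ex[0]+P[...,1]*ex[1]; b=P[...,0]*ey[0]+P[...,1]*ey[1]
for s in(-1,1):
    m=(abs(a*s-.043)<.012)&(abs(b)<.034)&(Z>.03)&(Z<.065); print(s,m.sum(),np.nanpercentile(Z[m],[10,50,90]).round(4))
cv2.imwrite('pics/f.png',cv2.resize(p[310:440,210:340,::-1],(600,600),interpolation=2))
```

```text
0.0652 -0.4 [-2.4 -0.  10.6] [-0.1  0.  66.2]
0.0642 -0.4 [-2.7  0.7 11.2] [-0.1 -0.1 65.4]
0.0632 -0.4 [-4.4  0.8 12.9] [-0.  -0.  64.7]
0.0622 -0.4 [-3.5  1.1 12.8] [ 0.  -0.  63.9]
0.0612 -0.4 [-3.7  0.8 13.6] [ 0.  -0.1 63.1]
0.0602 -0.4 [-5.5  0.9 17.2] [ 0.  -0.  63.1]
0.0592 -0.4 [-6.8  0.7 20.6] [ 0.1 -0.  63. ]
0.0582 -0.4 [-9.5  1.7 23.6] [ 0.1 -0.  63. ]
0.0572 -0.4 [-12.7   2.7  27.1] [ 0.1 -0.  63. ]
[-12.65146305   2.53364119  27.65904867] [ 1.49313346e-01 -6.02297836e-02  6.29914917e+01] 27.9917 [-0.54533328  1.999179   -0.00933532] 0.013337881634204109
-1 192 [0.048  0.0502 0.0526]
1 274 [0.0481 0.0506 0.0538]
```

View pics/f.png

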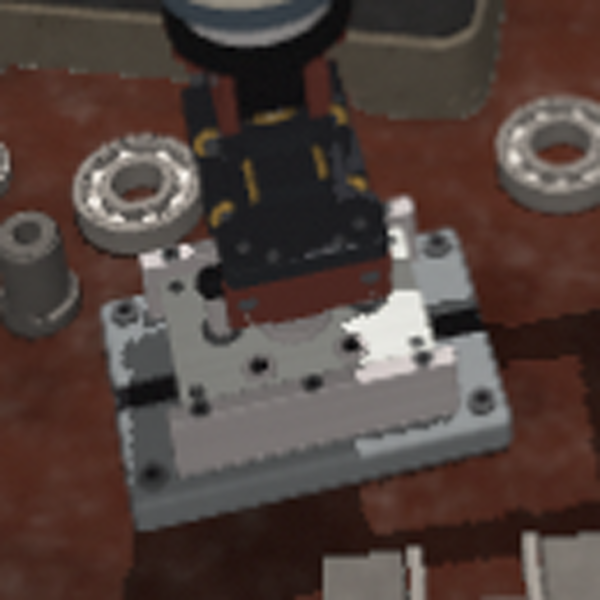

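Run:
```python
from slide import *
go(-.0008,.058,.05); dwell(.5); f,t=st(F0); print(f,t,read_time_s(),read_width())
p,d=snap('side'); W=world('side',d); Z=W[...,2]
P=W-[*read_tcp_pos()[:2],0]; a=P[...,0]*ex[0]+P[...,1]*ex[1]; b=P[...,0]*ey[0]+P[...,1]*ey[1]
for s in(-1,1):
    m=(abs(a*s-.043)<.012)&(abs(b)<.034)&(Z>.03)&(Z<.065); print(np.nanmedian(Z[m]))
if f[2]>18 and abs(t[2]-63)<.5: close_job(); print('closed')
```

```text
[-8.26106491  1.07541191 23.12464774] [ 9.21930761e-02 -4.16545583e-02  6.29697051e+01] 28.7917 0.013487370100210908
0.05018433901477343
0.05053554507379293
the job is handed in; nothing more can be done
closed
```

The job is done and handed in at about 29 s, with the arm still gripping the plate and pressing it down.

- **Packing sheet:** I laid the larger brown sheet on the blank with its slot over the pin and let go. The overhead camera showed it square, its top at 34 mm and its centre about 1 mm from the jig's. The side-camera fit of the sheet's outline was unusable because the front rail hid part of it, but that picture also showed the pin standing in the slot.
- **Jig plate:** I lowered it between the rails about 8 mm to one side of the pin and felt it ride on the pin. I then slid it along until it dropped, and it rested on the lift pins 8 mm below its riding height.
- **Pressed home:** The gripper stopped 6 mm below its height on the lift pins (the expected home travel) and did not move further as I pushed harder. The plate's top measured 50 mm at both ends, so it is level and home on the sheet.
- **Hold at hand-in:** The downward push is about 23 N, against roughly 14 N where the plate met the sheet. There is also a side force of about 8 N along the rails; I eased it from 12.7 N but it did not go to zero.
- **Other checks:** The two cameras disagreed by about 5 mm in x, so I averaged them and corrected by comparing positions within one picture. I did not touch the bearings or the screwdriver. I did not re-measure them, and the lift-pin travel is inferred from the arm's height and force rather than read directly.

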